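# Open a high-voltage test cage and hold its gate wide

## Robot

A 6-joint arm with a two-finger parallel gripper is mounted at the origin on the work surface. World frame = base frame: x ahead of the robot, y to its left, z up, the work surface at z = 0. Lengths are in mm, angles in degrees, forces in N, time in s.
With the tool pointing down it reaches from about 350 to 850 mm from the base axis. Payload 8.1 kg.
Tool frame: the origin (TCP) lies midway between the tips of the shut fingers; the grasp point (between the pads) lies 19 mm behind it (r.pinch_z is the distance from the TCP to the grasp point, in mm); z points along the fingers, y is the line along which they close (so a half turn about z gives the same grasp; the last joint's range is limited). The gripper opens to 85 mm and grips with 20 to 120 N. Pads are 22 mm wide; open, the fingers measure 114 mm over their backs; the gripper's body (76 mm by 85 mm) begins 54 mm behind the grasp point. The pads swing forward as they close: fully open they stand 13 mm farther back than shut.
Start: joints at [-68.606, 7.471, 85.268, -0, 87.261, -4.893], TCP at [265.743, -537.946, 231.292] pointing down, gripper open.
Joint ranges: [-169.43, 169.43], [-51.17, 129.36], [1.28, 143.12], [-76.62, 256.62], [0, 156.53], [-152.29, 152.29]. Speed limits (degrees/s): [136.94, 136.94, 159.86, 180, 180, 180].

## Interface

Orientations are given as [roll, pitch, yaw] about the fixed x, y, z axes, in that order (R = Rz(yaw) Ry(pitch) Rx(roll)).
In Python, from bench import sensors, optics, job, r gives the robot as it stands.
- The arm moves only by the tool play_rows, never from a script. Its argument "motion" is a list that holds one entry, the list of rows, each a list of 6 numbers: the shift along the tool's x, y, z in cm, then the turn, a rotation vector about the tool's x, y, z in degrees. In form: [[[x, y, z, ax, ay, az], ...]]. A call has 1 to 5 rows; each row is the pose to reach, as a shift and turn from the pose commanded when the call began, along the tool's axes at that moment; what a row does not reach only later rows make up. A row lasts 1/10 s, in which the tool goes at most 50 mm and 8.59 degrees, less where a joint would pass 70% of its speed; a pose out of reach is approached as far as the arm can. A call with a gripper value outside its range is refused whole. "jaw" is the opening, from 0 (shut) to 1 (fully open), set as the call begins (left out, the last holds). The fingers move at their own pace and stop on an object; "squeeze" is the grip in N (left out, the last holds). Time passes only in rows, so rows that repeat a pose let the fingers close. It gives the time, the measured TCP pose, the force, the opening and the grip force at its end, in the units of the state.
- sensors.sense(): the state, without advancing time (a new reading comes with each control period).
- optics.snapshot(name): name is "scene" or "side" or "wrist"; returns a dict with "pixels" (384x512x3 uint8, red, green, blue), "mtx" (3x3 intrinsics, pixels), "R" (3x3) and "t" (3): a world point X has camera coordinates R X + t; the wrist camera has in their place "T_tool_cam" (4x4, takes a point from camera to tool coordinates, whose origin is the TCP and whose axes are the flange's). Camera axes: x right, y down, z forward; pixel columns grow to the right and rows downward; lengths in mm; the calibration is good to about 2 mm. A picture is of the moment at which its call begins: read the wrist's pose just before it. There is no depth.
- job.hand_in(): hands the job in; it is judged then, once.
The state is a dict: "time": time; "joint_pos": joint angles; "qd": joint speeds; "joint_efforts": joint torques, N m; "tool_pos": TCP position; "tcp_rot": TCP orientation; "ft_force": force on the tool from outside, world axes, zero at the start; "wrist_torque": the same for the moment, N m; "finger_gap": finger opening in mm; "grip_force": force on a finger pad.
Only numpy, scipy, OpenCV 4.12 (cv2) and the standard library are available. Lean on these libraries where they do the work, as an engineer would, in place of code of your own. Each camera call takes 0.05 s, during which the arm holds its last target. There are 200 camera calls.

## Task

The coil in the bench test cage has passed its high-voltage test and a colleague is about to lift it out with both hands: squeeze the catch on the gate and ease the gate out until it rests against the safety catch's bolt, let go, and then squeeze the safety catch on the fixed panel beside it and let go, so that the gate springs clear. Then take the gate, swing it on past its detent and hold it wide open, square to the cage front or a little beyond, because its spring pulls it back; finish while still holding it there. Leave the coils and everything else on the bench where they are.

Things in the scene. Friction and masses are not known exactly. Their poses are not given: they have to be found in the camera images.
- cage: Bench test cage of grey tube and wire mesh, bolted down: 400 mm wide, 220 deep, frame 195 high, mesh roof starting 22 mm behind the front plane. Origin on the bench, middle of the front plane; x axis into the cage (away from the robot), y along the front to the hinge side (robot's left). Front: gate from y = +160 to -50 mm, fixed mesh panel from -64 to -215 mm.
- hinge_axis (a point): Point on the gate's upright hinge axis, fixed to the cage, at y = +160 mm on the front plane, 100 mm above the bench. A hinge spring (0.4 N m/rad) rests the gate at 0.42 rad and pulls it back from wider angles. The detent, a spring plunger on this corner, resists (about 0.6 N m) from 0.67 to 0.85 rad and is pushed over; let go, the gate never stays wider than 1.05 rad.
- gate (a joint): Gate angle, rad: 0 shut, grows as the free side swings towards the robot (clockwise from above); 1.57 is square to the cage front, stop at 1.75. Latched until the gate catch is squeezed and the gate drawn out; then held at about 0.15 by the safety catch's bolt. The gate is 200 mm from hinge axis to free stile, its bottom 34 and top 195 mm above the bench.
- grip_post (a point): Middle of the grip post, an upright black rubber sleeve, 20 mm diameter, that stands on the gate's free stile from 195 to 272 mm above the bench; this point is 238 mm up, 200 mm from the hinge axis. Turns with the gate: x axis square to the gate (into the cage when shut), y axis along the gate to the hinge.
- gate_catch_mid (a point): Midway between the two steel finger tabs of the gate catch, on the gate 105 mm from the hinge axis, 20 mm before its plane, 228 mm above the bench. The tabs stand side by side along this y axis: 8 mm thick, 24 wide, from a housing whose top is 200 mm up to 250 mm up; 54 mm over their outer faces, 32 when squeezed. Turns with the gate, axes as grip_post.
- gate_catch (a joint): Travel of each gate-catch tab, m: 0 at rest, 0.011 fully squeezed. The tabs are linked and close together, so squeezing a little off centre works too. Sprung: about 5 N to start, 11 N at the end. From about 0.009 the bolt is out of its keeper; let go with the gate less than about 0.05 rad out, it latches again.
- safety_catch_mid (a point): Midway between the two finger tabs of the safety catch, on the fixed front panel at y = -150 mm, 34 mm before the front plane, 228 mm above the bench. Tabs of the same sizes and heights as the gate catch's, side by side along the cage's y axis; axes as the cage.
- safety_catch (a joint): Travel of each safety-catch tab, m: 0 at rest, 0.011 fully squeezed; linked and sprung as the gate catch. Its bolt reaches across before the gate's free stile; from about 0.009 it lets the ajar gate swing past by itself, to about 0.4 rad.
- coil_tested_mid (a point): Centre of the wound copper coil (84 x 74 x 56 mm) that stands inside the cage. Leave alone.
- coil_a_mid (a point): Centre of a like coil (84 x 74 x 56 mm) on the bench before the fixed panel, out of the gate's sweep. Leave alone.
- coil_b_mid (a point): Centre of a coil (78 x 78 x 50 mm) on the bench. Leave alone.
- spool_mid (a point): Centre of a wire spool, 72 mm diameter, 68 mm high, on the bench. Leave alone.
- tin_mid (a point): Centre of a closed varnish tin, 68 mm diameter, 85 mm high, on the bench. Leave alone.
- driver_mid (a point): Middle of a screwdriver, 170 mm long, lying on the bench before the cage; the gate passes above it. Leave alone.
- brush_mid (a point): Middle of a brush, 180 mm long, lying on the bench. Leave alone.

How it is judged:
By the outcome, as a careful person would: the job done as asked, in the order asked, and still so for the second after the job is handed in, while the arm keeps its last pose, push and grip.
It also fails if it takes over 58 s, if anything falls off the work surface, if the arm or the gripper's body presses on something with over 40 N, if the wrist force passes 120 N, or if a joint passes its speed limit or range.

## Working session

There is one attempt and no reset: what is moved stays moved. The work goes in short steps, Python scripts to look and compute and a tool call to move; the robot and the scene stay as the last step left them, time stands still between calls to the robot, and variables do not carry over. Pictures are saved under pics/ and viewed, at most 10 in all, crops included, and the job is handed in when it is done.

Besides the shell and the picture viewer there is one more tool, called after "Call:" in YAML: its name, and indented under it one key for each argument. play_rows: Moves the arm, as the interface text tells. Its arguments: {"type":"object","properties":{"motion":{"type":"array","items":{"type":"array","items":{"type":"array","items":{"type":"number"}}}},"jaw":{"type":"number"},"squeeze":{"type":"number"}},"required":["motion"]}

```bash
mkdir -p pics; ls
python3 - <<'E'
from bench import sensors, optics, job, r
import cv2, numpy as np, pickle
s=sensors.sense(); print(s)
D={}
for n in("scene","side"):
    d=optics.snapshot(n); D[n]=d
    cv2.imwrite(f"pics/{n}0.png",cv2.resize(d["pixels"][:,:,::-1],(800,600),interpolation=cv2.INTER_CUBIC))
    print(n,d["mtx"],d["R"],d["t"])
pickle.dump(D,open("d0.pkl","wb"))
E
```

```text
pics
{'time': 0.0, 'joint_pos': array([-6.86064484e+01,  7.51468327e+00,  8.53290274e+01,  2.26302494e-04,
        8.72602428e+01, -4.89316005e+00]), 'qd': array([-0.02820739, -0.0046654 , -0.02639844, -0.04195656, -0.01320497,
       -0.07377677]), 'joint_efforts': array([-2.36308770e-04, -5.69393599e+01, -5.00557995e+01, -2.39529118e-04,
        1.44996378e-02,  6.17569782e-06]), 'tool_pos': array([ 265.54144583, -537.44084893,  230.25125947]), 'tcp_rot': array([-1.79896445e+02, -9.09221181e-03,  2.62866924e+01]), 'ft_force': array([-0.13888566,  0.80212715,  0.07620839]), 'wrist_torque': array([-0.02249884,  0.03171765,  0.05272426]), 'grip_force': 0.0, 'finger_gap': 85.4101760886543}
scene [[429.23929559   0.         251.46624991]
 [  0.         429.23929559 196.41174173]
 [  0.           0.           1.        ]] [[-0.18146219  0.98338286 -0.00544302]
 [ 0.92819556  0.16944497 -0.33127241]
 [-0.32484531 -0.06516561 -0.94351946]] [ 115.92578613 -455.55207918 1577.38609864]
side [[357.20798929   0.         252.65243666]
 [  0.         357.20798929 190.45391998]
 [  0.           0.           1.        ]] [[-0.96606237 -0.25746981  0.02080349]
 [-0.15274393  0.50445094 -0.84982265]
 [ 0.20830934 -0.8241593  -0.52665802]] [ 522.79319916  219.06345245 1052.43876144]
```

View pics/scene0.png

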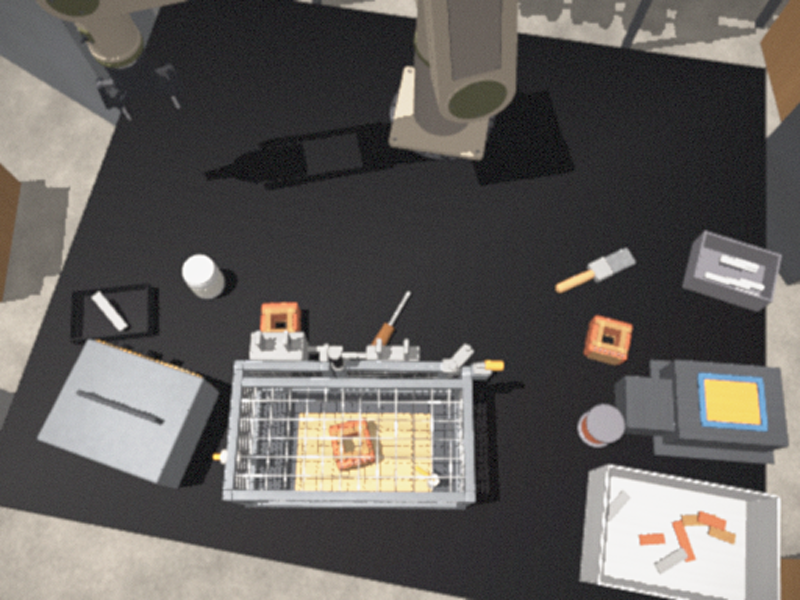

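View pics/side0.png

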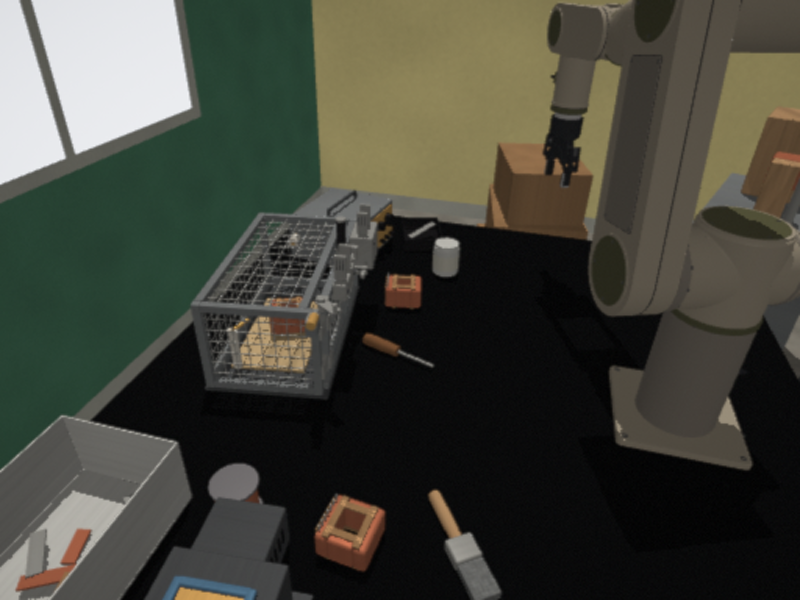

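Scene shows the cage with front edge near (240..472, 365), catch tabs near (278,340) and (395,350), and the grip post near (335,355). I'll enlarge that area.

Run:
```python
import cv2,pickle
D=pickle.load(open("d0.pkl","rb"))
im=D["scene"]["pixels"][:,:,::-1]
# crop cols 135..335, rows 190..340 x4
cv2.imwrite("pics/c1.png",cv2.resize(im[190:335,135:330],None,fx=4,fy=4,interpolation=cv2.INTER_CUBIC))
```

```text
(no output)
```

View pics/c1.png

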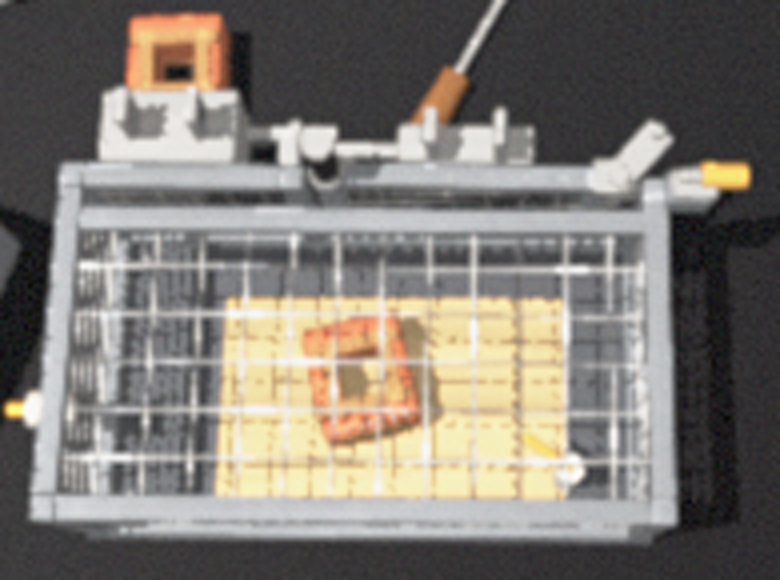

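```bash
cat > fit.py <<'E'
import pickle,numpy as np,cv2
from scipy.optimize import least_squares
D=pickle.load(open("d0.pkl","rb"))["scene"]
print("cam",-D["R"].T@D["t"])
def proj(X):
    c=X@D["R"].T+D["t"]; p=c@D["mtx"].T; return p[:,:2]/p[:,2:]
def W(P,L):
    x,y,a=P; c,s=np.cos(a),np.sin(a); L=np.array(L,float)
    return np.c_[x+c*L[:,0]-s*L[:,1],y+s*L[:,0]+c*L[:,1],L[:,2]]
def ray(px,z):
    d=D["R"].T@np.linalg.solve(D["mtx"],[*px,1]); C=-D["R"].T@D["t"]; return C+d*(z-C[2])/d[2]
pts={ "s1":((122,106),(-34,-173,250)),"s2":((191,106),(-34,-127,250)),
"g1":((430,124),(-20,32,250)),"g2":((500,126),(-20,78,250)),"post":((317,138),(0,-40,272)),
"FL":((60,165),None),"FR":((668,180),None),"BL":((32,520),None),"BR":((675,525),None)}
full=lambda c:(135+(c[0]+.5)/4-.5,190+(c[1]+.5)/4-.5)
for k,(c,l) in pts.items(): print(k,ray(full(c),l[2] if l else 195).round(1))
K=[k for k in pts if pts[k][1]]
f=lambda P:(proj(W([P[0],P[1],P[2]],[pts[k][1] for k in K]))-np.array([full(pts[k][0]) for k in K])).ravel()
r=least_squares(f,[600,0,0],x_scale=[10,10,.1]); print(r.x,np.rad2deg(r.x[2])); print(dict(zip(K,r.fun.reshape(-1,2).round(2).tolist())))
for n,l in dict(gate_catch=(-20,55,228),safety=(-34,-150,228),post=(0,-40,238),hinge=(0,160,100)).items(): print(n,W(r.x,[l])[0].round(1))
E
python3 fit.py
```

```text
cam [ 956.28404335   65.98289938 1338.01363011]
s1 [ 677.1 -223.9  250. ]
s2 [ 668.9 -179.   250. ]
g1 [652.6 -21.1 250. ]
g2 [645.7  24.5 250. ]
post [681.  -89.1 272. ]
FL [ 711.8 -270.1  195. ]
FR [647.  142.1 195. ]
BL [ 942.6 -227.   195. ]
BR [871. 179. 195.]
[ 6.77786236e+02 -4.85809392e+01  1.84528893e-01] 10.572726780209294
{'s1': [-0.25, -0.42], 's2': [-0.14, -0.48], 'g1': [0.14, -0.1], 'g2': [0.1, -0.66], 'post': [0.14, 1.6]}
gate_catch [648.    1.8 228. ]
safety [ 671.9 -202.3  228. ]
post [685.1 -87.9 238. ]
hinge [648.4 108.7 100. ]
```

Cage fit: front origin ≈ (678, -49), yaw ≈ 10.4°. Corners agree with the known sizes. Moving to above the gate catch.

Call:
play_rows:
  motion:
    - [[0,0,-4,0,0,0],[1,-0.5,-8,0,0,0],[4.4,-2.4,-10,0,0,0],[8.8,-4.8,-10,0,0,0],[13.2,-7.1,-10,0,0,0]]
  jaw: 1

```text
time: 0.6
tool_pos: [353.2, -415.0, 332.0]
tcp_rot: [179.9, -0.0, 26.2]
ft_force: [0.4, -0.8, -0.4]
finger_gap: 85.4
grip_force: 0.0
```

Call:
play_rows:
  motion:
    - [[4.4,-2.4,0,0,0,0],[8.8,-4.8,0,0,0,0],[13.2,-7.1,0,0,0,0],[17.6,-9.5,0,0,0,0],[22,-11.9,0,0,0,0]]

```text
time: 1.1
tool_pos: [497.7, -210.0, 330.9]
tcp_rot: [-180.0, 0.0, 26.3]
ft_force: [1.8, -0.8, 0.5]
finger_gap: 85.0
grip_force: 0.0
```

Call:
play_rows:
  motion:
    - [[4.4,-2.4,0,0,0,3],[8.8,-4.8,0,0,0,7],[13.2,-7.1,0,0,0,11],[17.6,-9.5,0,0,0,14],[20,-11,0,0,0,16]]

```text
time: 1.6
tool_pos: [628.8, -21.2, 330.1]
tcp_rot: [-179.9, 0.1, 10.3]
ft_force: [-0.1, 0.2, -0.1]
finger_gap: 85.6
grip_force: 0.0
```

Call:
play_rows:
  motion:
    - [[0,0,0,0,0,0],[0,0,0,0,0,0],[0,0,0,0,0,0]]

```text
time: 1.9
tool_pos: [627.3, -25.5, 331.0]
tcp_rot: [180.0, 0.0, 10.3]
ft_force: [1.2, 0.4, -0.2]
finger_gap: 85.4
grip_force: 0.0
```

Run:
```python
from bench import sensors, optics
import cv2,pickle
s=sensors.sense(); d=optics.snapshot("wrist")
pickle.dump((s,d),open("w1.pkl","wb"))
print(s["tool_pos"],s["tcp_rot"],s["joint_pos"],s["ft_force"]); print(d["mtx"],d["T_tool_cam"])
cv2.imwrite("pics/w1.png",cv2.resize(d["pixels"][:,:,::-1],(800,600),interpolation=cv2.INTER_CUBIC))
```

```text
[627.28272116 -25.46613708 331.02946211] [1.79988911e+02 3.94294096e-02 1.02691224e+01] [-6.98973276e+00  1.08261901e+01  7.12581257e+01 -2.25046929e-02
  9.79500476e+01  7.27380351e+01] [ 1.19345489  0.38784143 -0.22230136]
[[316.64767636   0.         254.66305477]
 [  0.         316.64767636 195.9478841 ]
 [  0.           0.           1.        ]] [[ 3.09856282e-04 -9.49094227e-01 -3.14992147e-01  8.04670668e+01]
 [ 9.99999771e-01  1.04687417e-04  6.68264240e-04  4.36445598e-01]
 [-6.01270018e-04 -3.14992282e-01  9.49094042e-01 -1.41798851e+02]
 [ 0.00000000e+00  0.00000000e+00  0.00000000e+00  1.00000000e+00]]
```

View pics/w1.png

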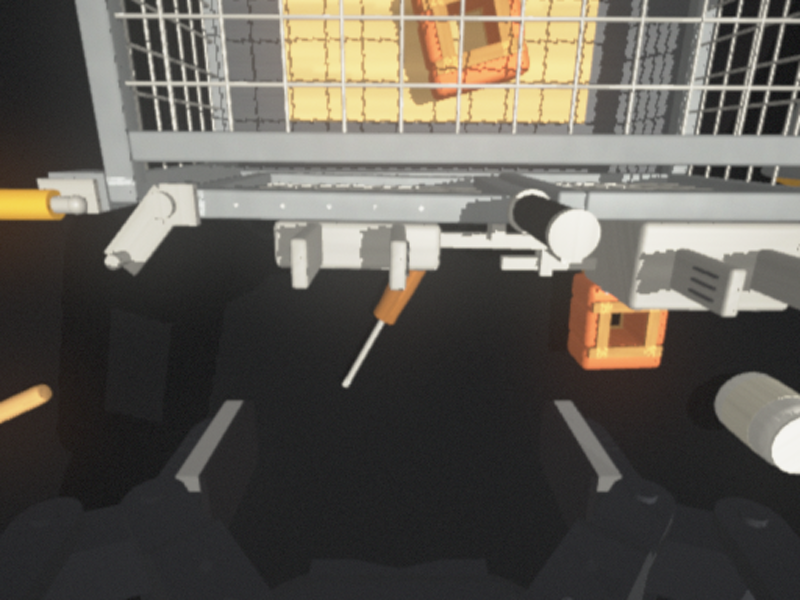

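The wrist picture shows gate tabs' tops around (299,262) and (398,264), the post top at (575,238), and the safety tab at (733,292).

```bash
cat > w.py <<'E'
import pickle,numpy as np
from scipy.spatial.transform import Rotation as Ro
def wray(s,d,px,z,sc=512/800):
    T=d["T_tool_cam"]; R=Ro.from_euler("xyz",s["tcp_rot"],degrees=True).as_matrix()
    p=(np.array(px)+.5)*sc-.5
    v=R@T[:3,:3]@np.linalg.solve(d["mtx"],[*p,1]); C=s["tool_pos"]+R@T[:3,3]
    return C+v*(z-C[2])/v[2]
def wproj(s,d,X):
    T=d["T_tool_cam"]; R=Ro.from_euler("xyz",s["tcp_rot"],degrees=True).as_matrix()
    c=T[:3,:3].T@(R.T@(np.array(X)-s["tool_pos"])-T[:3,3]); p=d["mtx"]@c; return ((p[:2]/p[2]+.5)/.64-.5)
E
python3 - <<'E'
import pickle
from w import *
s,d=pickle.load(open("w1.pkl","rb"))
for n,p,z in [("g2 front",(299,287),250),("g1 front",(398,288),250),("post",(575,238),272),("s2 front",(733,313),250)]: print(n,wray(s,d,p,z).round(1))
import numpy as np
c,q=np.cos(np.deg2rad(10.4)),np.sin(np.deg2rad(10.4))
for l in [(-32,78,250),(-8,78,250),(-32,32,250),(0,-40,272),(-46,-127,250),(-22,-127,250)]:
    print(l,wproj(s,d,(677.8+c*l[0]-q*l[1],-48.6+q*l[0]+c*l[1],l[2])).round(0))
E
```

```text
g2 front [634.9  22.5 250. ]
g1 front [642.7 -23.2 250. ]
post [682.9 -89.5 272. ]
s2 front [ 659.  -182.6  250. ]
(-32, 78, 250) [299. 292.]
(-8, 78, 250) [295. 242.]
(-32, 32, 250) [397. 292.]
(0, -40, 272) [573. 232.]
(-46, -127, 250) [729. 320.]
(-22, -127, 250) [739. 271.]
```

Call:
play_rows:
  motion:
    - [[1.5,-1.2,0,0,0,0],[2.7,-2.2,2,0,0,0],[2.7,-2.2,5,0,0,0],[2.7,-2.2,8,0,0,0],[2.7,-2.2,9.5,0,0,0]]

```text
time: 2.45
tool_pos: [648.7, 0.7, 233.1]
tcp_rot: [-179.9, 0.2, 10.2]
ft_force: [-0.7, -0.4, -1.5]
finger_gap: 85.6
grip_force: 0.0
```

Call:
play_rows:
  motion:
    - [[0,0,1,0,0,0],[0,0,2,0,0,0],[0,0,2.4,0,0,0],[0,0,2.4,0,0,0]]

```text
time: 2.85
tool_pos: [650.4, 1.6, 212.6]
tcp_rot: [180.0, -0.0, 10.3]
ft_force: [-0.1, 0.9, 1.3]
finger_gap: 85.5
grip_force: 0.0
```

Call:
play_rows:
  motion:
    - [[0,0,0,0,0,0],[0,0,0,0,0,0],[0,0,0,0,0,0],[0,0,0,0,0,0],[0,0,0,0,0,0]]
  jaw: 0
  squeeze: 40

```text
time: 3.35
tool_pos: [651.6, 2.6, 214.4]
tcp_rot: [-180.0, -0.2, 10.3]
ft_force: [2.7, 3.5, 6.3]
finger_gap: 29.8
grip_force: 40.5
```

Call:
play_rows:
  motion:
    - [[-0.26,-0.05,0,0,0,1.4],[-0.52,-0.11,0,0,0,2.9],[-0.78,-0.18,0,0,0,4.3],[-1.04,-0.25,0,0,0,5.7],[-1.3,-0.33,0,0,0,7.2]]

```text
time: 3.85
tool_pos: [638.3, 3.5, 214.4]
tcp_rot: [-180.0, -0.3, 3.1]
ft_force: [2.3, 4.3, 6.0]
finger_gap: 29.5
grip_force: 40.5
```

Call:
play_rows:
  motion:
    - [[0,0,0,0,0,0],[0,0,0,0,0,0],[0,0,0,0,0,0]]

```text
time: 4.15
tool_pos: [638.4, 3.6, 214.4]
tcp_rot: [-180.0, -0.3, 3.1]
ft_force: [2.1, 5.5, 5.3]
finger_gap: 29.6
grip_force: 40.5
```

Call:
play_rows:
  motion:
    - [[-0.1,-0.02,0,0,0,0.5],[-0.2,-0.04,0,0,0,1],[-0.3,-0.06,0,0,0,1.4],[-0.3,-0.06,0,0,0,1.4],[-0.3,-0.06,0,0,0,1.4]]

```text
time: 4.65
tool_pos: [635.7, 4.0, 214.4]
tcp_rot: [-180.0, -0.3, 1.7]
ft_force: [5.9, 3.9, 4.6]
finger_gap: 29.4
grip_force: 40.6
```

Run:
```python
from bench import sensors, optics
import cv2,pickle
s=sensors.sense(); print(s["ft_force"],s["tool_pos"],s["finger_gap"])
d=optics.snapshot("scene"); im=d["pixels"][:,:,::-1]
cv2.imwrite("pics/c2.png",cv2.resize(im[190:335,135:330],None,fx=4,fy=4,interpolation=cv2.INTER_CUBIC))
```

```text
[5.86251171 3.87394792 4.63996491] [635.7274827    3.95557537 214.42494294] 29.371551764595264
```

View pics/c2.png

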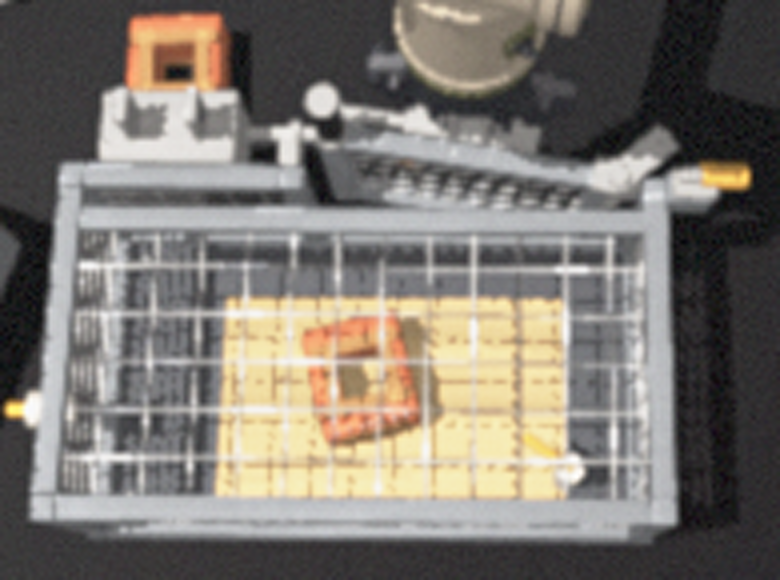

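Gate is ajar: post now at (322,100) just before the bolt tip near (310,130), and force has risen. Release and go to the safety catch.

Call:
play_rows:
  motion:
    - [[0,0,0,0,0,0],[0,0,0,0,0,0],[0,0,0,0,0,0],[0,0,0,0,0,0],[0,0,0,0,0,0]]
  jaw: 1

```text
time: 5.2
tool_pos: [633.8, 2.9, 212.4]
tcp_rot: [180.0, 0.0, 1.7]
ft_force: [-0.2, -0.2, 1.0]
finger_gap: 85.5
grip_force: 0.0
```

Call:
play_rows:
  motion:
    - [[0,0,-1.5,0,0,0],[0,0,-4,0,0,0],[0,0,-7,0,0,0],[0,0,-9,0,0,0],[0,0,-9,0,0,0]]

```text
time: 5.7
tool_pos: [635.7, 2.9, 308.3]
tcp_rot: [179.9, -0.5, 1.7]
ft_force: [-1.5, -0.3, 0.1]
finger_gap: 85.5
grip_force: 0.0
```

Call:
play_rows:
  motion:
    - [[0.3,2,0,0,0,-1],[1,6,0,0,0,-3],[1.6,10,0,0,0,-5],[2.2,14,0,0,0,-7],[3.0,18,0,0,0,-8.6]]

```text
time: 6.2
tool_pos: [669.0, -177.4, 302.0]
tcp_rot: [-180.0, 0.0, 10.4]
ft_force: [-0.1, -0.5, -0.1]
finger_gap: 85.1
grip_force: 0.0
```

Call:
play_rows:
  motion:
    - [[0,0,0,0,0,0],[0,0,0,0,0,0],[0,0,0,0,0,0]]

```text
time: 6.5
tool_pos: [669.1, -175.2, 302.1]
tcp_rot: [-180.0, 0.0, 10.3]
ft_force: [0.4, 0.5, 0.5]
finger_gap: 85.7
grip_force: 0.0
```

Run:
```python
from bench import sensors, optics
import cv2,pickle
s=sensors.sense(); d=optics.snapshot("wrist")
pickle.dump((s,d),open("w2.pkl","wb"))
print(s["tool_pos"],s["tcp_rot"],s["ft_force"])
cv2.imwrite("pics/w2.png",cv2.resize(d["pixels"][:,:,::-1],(800,600),interpolation=cv2.INTER_CUBIC))
```

```text
[ 669.05423716 -175.17030528  302.05970155] [-1.79963635e+02  2.10090973e-02  1.03017253e+01] [0.42599114 0.45478586 0.47369675]
```

View pics/w2.png

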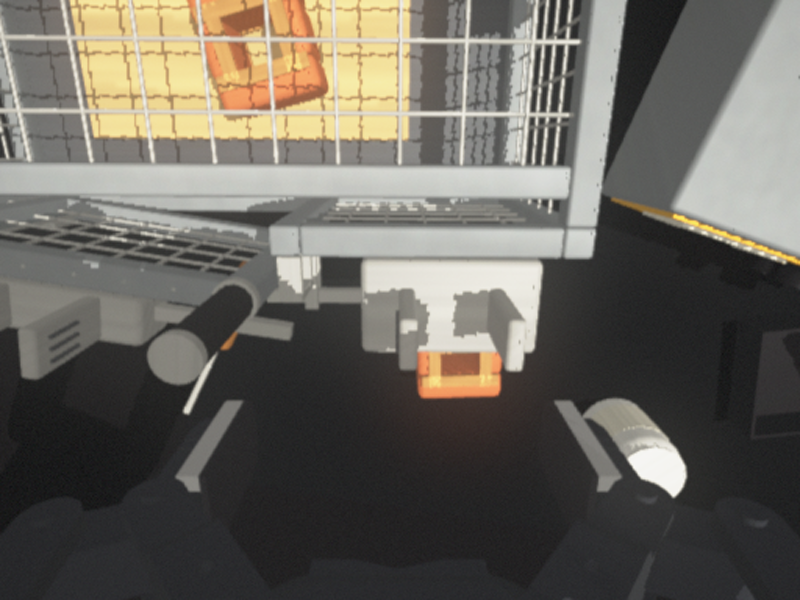

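Gate still ajar; safety tabs' top front edges at about (408,370) and (514,371); post top at (176,358).

Run:
```python
import pickle
from w import *
s,d=pickle.load(open("w2.pkl","rb"))
a,b,p=[wray(s,d,q,z) for q,z in [((408,370),250),((514,371),250),((176,358),272)]]
yw=np.deg2rad(10.2); m=(a+b)/2+12*np.array([np.cos(yw),np.sin(yw),0])
print(a,b,np.linalg.norm(a-b),"mid",m,"post",p)
R=Ro.from_euler("xyz",s["tcp_rot"],degrees=True); print((R.inv().apply(m-s["tool_pos"])/10).round(2))
```

```text
[ 657.34783295 -182.15502167  250.        ] [ 665.0758836  -227.24517029  250.        ] 45.747614907101365 mid [ 673.02220557 -202.5750791   250.        ] post [656.84311725 -92.3305939  272.        ]
[-0.1   2.77  5.2 ]
```

Call:
play_rows:
  motion:
    - [[-0.1,1.5,0,0,0,0],[-0.1,2.8,1,0,0,0],[-0.1,2.8,4,0,0,0],[-0.1,2.8,7,0,0,0],[-0.1,2.8,8.3,0,0,0]]

```text
time: 7.05
tool_pos: [671.5, -203.9, 214.4]
tcp_rot: [-179.8, 0.3, 10.3]
ft_force: [0.0, 0.4, -1.1]
finger_gap: 85.6
grip_force: 0.0
```

Call:
play_rows:
  motion:
    - [[0,0,0.4,0,0,0],[0,0,0.7,0,0,0],[0,0,0.7,0,0,0]]

```text
time: 7.35
tool_pos: [673.8, -203.9, 213.7]
tcp_rot: [179.9, -0.1, 10.3]
ft_force: [0.1, -0.1, -0.1]
finger_gap: 85.3
grip_force: 0.0
```

Call:
play_rows:
  motion:
    - [[0,0,0,0,0,0],[0,0,0,0,0,0],[0,0,0,0,0,0],[0,0,0,0,0,0],[0,0,0,0,0,0]]
  jaw: 0

```text
time: 7.85
tool_pos: [673.9, -202.4, 214.3]
tcp_rot: [-180.0, -0.1, 10.3]
ft_force: [-2.2, 5.9, 7.3]
finger_gap: 29.5
grip_force: 41.5
```

Call:
play_rows:
  motion:
    - [[0,0,0,0,0,0],[0,0,0,0,0,0],[0,0,0,0,0,0],[0,0,0,0,0,0],[0,0,0,0,0,0]]

```text
time: 8.35
tool_pos: [673.8, -202.4, 214.3]
tcp_rot: [-180.0, -0.1, 10.3]
ft_force: [-1.6, 6.3, 7.0]
finger_gap: 29.4
grip_force: 41.5
```

Call:
play_rows:
  motion:
    - [[0,0,0,0,0,0],[0,0,0,0,0,0],[0,0,0,0,0,0],[0,0,0,0,0,0],[0,0,0,0,0,0]]
  jaw: 1

```text
time: 8.85
tool_pos: [673.3, -204.0, 212.8]
tcp_rot: [180.0, -0.0, 10.3]
ft_force: [0.2, -0.2, 0.2]
finger_gap: 85.2
grip_force: 0.0
```

Call:
play_rows:
  motion:
    - [[0,0,-1.5,0,0,0],[0,0,-4,0,0,0],[0,0,-7,0,0,0],[0,0,-9.5,0,0,0],[0,0,-9.5,0,0,0]]

```text
time: 9.35
tool_pos: [675.0, -204.5, 314.8]
tcp_rot: [179.7, -0.5, 10.3]
ft_force: [-0.9, -0.3, 0.5]
finger_gap: 85.4
grip_force: 0.0
```

Run:
```python
from bench import sensors, optics
import cv2,pickle
s=sensors.sense(); d=optics.snapshot("scene")
pickle.dump((s,d),open("w3.pkl","wb"))
print(s["tool_pos"],s["tcp_rot"],s["ft_force"])
im=d["pixels"][:,:,::-1]
cv2.imwrite("pics/c3.png",cv2.resize(im[150:295,135:330],None,fx=4,fy=4,interpolation=cv2.INTER_CUBIC))
```

```text
[ 674.97349873 -204.4893963   314.80791456] [179.70224297  -0.48173573  10.27728524] [-0.93288775 -0.26779366  0.494985  ]
```

View pics/c3.png

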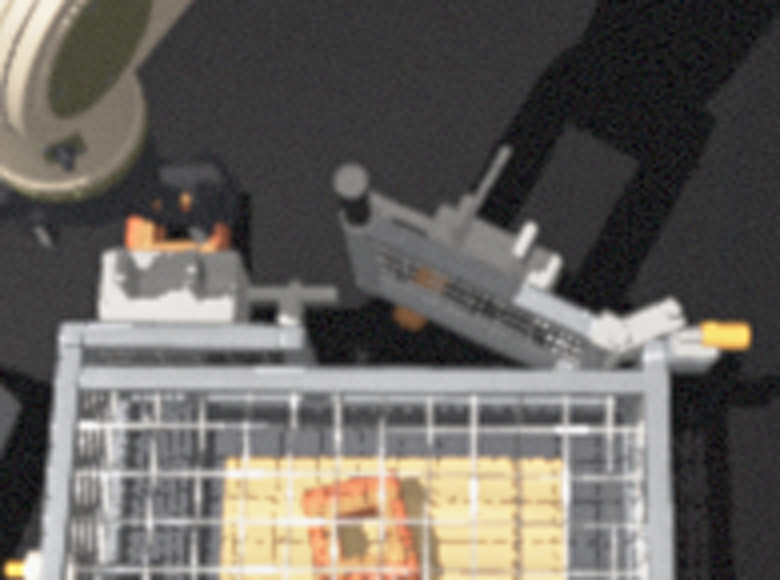

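Run:
```python
import pickle,numpy as np
s,d=pickle.load(open("w3.pkl","rb"))
px=[135+(352+.5)/4-.5,150+(181+.5)/4-.5]; z=272
v=d["R"].T@np.linalg.solve(d["mtx"],[*px,1]); C=-d["R"].T@d["t"]; P=C+v*(z-C[2])/v[2]
H=np.array([650.5,108.6]); a=np.deg2rad(10.2); c,q=np.cos(a),np.sin(a)
l=np.array([[c,q],[-q,c]])@(P[:2]-H); th=np.arctan2(-l[0],-l[1]); print(P,np.hypot(*l),th)
post=lambda t:H+200*np.array([-np.sin(t)*c+np.cos(t)*q,-np.sin(t)*q-np.cos(t)*c])
print(post(th),"yaw now",s["tcp_rot"][2])
y=np.deg2rad(10.3);D=post(th)-[674,-204]; print("tool move cm",(D@np.array([np.cos(y),np.sin(y)])/10).round(2),(D@np.array([np.sin(y),-np.cos(y)])/10).round(2))
# swing: per call segments from t0, tool yaw = 47 - deg(t-th)
T=th+np.arange(0,26)*0.05
for t in T:
    if t<1.68:
        i=int(round((t-th)/.05)); t0=th+.05*(i//5*5 if i%5 else max(i-5,0)); y=np.deg2rad(47)-(t0-th)
        D=post(t)-post(t0); print(round(t,2),post(t).round(0),[(D@np.array([np.cos(y),np.sin(y)])/10).round(2),(D@np.array([np.sin(y),-np.cos(y)])/10).round(2),np.rad2deg(t-t0).round(1)])
```

```text
[598.69815243 -83.22706493 272.        ] 198.69840022330615 0.44177691220365833
[598.35881768 -84.48365313] yaw now 10.27728524157847
tool move cm -5.31 -13.11
0.44 [598. -84.] [np.float64(0.0), np.float64(0.0), np.float64(0.0)]
0.49 [589. -82.] [np.float64(-0.45), np.float64(-0.9), np.float64(2.9)]
0.54 [579. -78.] [np.float64(-0.85), np.float64(-1.81), np.float64(5.7)]
0.59 [570. -75.] [np.float64(-1.2), np.float64(-2.75), np.float64(8.6)]
0.64 [561. -70.] [np.float64(-1.51), np.float64(-3.7), np.float64(11.5)]
0.69 [552. -66.] [np.float64(-1.76), np.float64(-4.66), np.float64(14.3)]
0.74 [544. -60.] [np.float64(-0.45), np.float64(-0.9), np.float64(2.9)]
0.79 [535. -55.] [np.float64(-0.85), np.float64(-1.81), np.float64(5.7)]
0.84 [527. -49.] [np.float64(-1.2), np.float64(-2.75), np.float64(8.6)]
0.89 [520. -43.] [np.float64(-1.51), np.float64(-3.7), np.float64(11.5)]
0.94 [512. -36.] [np.float64(-1.76), np.float64(-4.66), np.float64(14.3)]
0.99 [505. -29.] [np.float64(-0.45), np.float64(-0.9), np.float64(2.9)]
1.04 [498. -21.] [np.float64(-0.85), np.float64(-1.81), np.float64(5.7)
[... 174 characters left out ...]
4(-1.76), np.float64(-4.66), np.float64(14.3)]
1.24 [476.  11.] [np.float64(-0.45), np.float64(-0.9), np.float64(2.9)]
1.29 [471.  20.] [np.float64(-0.85), np.float64(-1.81), np.float64(5.7)]
1.34 [467.  29.] [np.float64(-1.2), np.float64(-2.75), np.float64(8.6)]
1.39 [463.  39.] [np.float64(-1.51), np.float64(-3.7), np.float64(11.5)]
1.44 [460.  48.] [np.float64(-1.76), np.float64(-4.66), np.float64(14.3)]
1.49 [457.  58.] [np.float64(-0.45), np.float64(-0.9), np.float64(2.9)]
1.54 [455.  67.] [np.float64(-0.85), np.float64(-1.81), np.float64(5.7)]
1.59 [453.  77.] [np.float64(-1.2), np.float64(-2.75), np.float64(8.6)]
1.64 [452.  87.] [np.float64(-1.51), np.float64(-3.7), np.float64(11.5)]
```

Gate sprang to ≈0.44 rad; post top at crop (352,181), radius checks at 199 mm. Going over the post.

Call:
play_rows:
  motion:
    - [[-1,-2.5,0,0,0,-7],[-2.2,-5.4,0,0,0,-15],[-3.5,-8.4,0,0,0,-23],[-4.7,-11.5,0,0,0,-31],[-5.3,-13.1,0,0,0,-36.7]]

```text
time: 9.9
tool_pos: [596.1, -82.2, 306.6]
tcp_rot: [-179.9, 0.0, 47.4]
ft_force: [0.9, -0.7, -0.1]
finger_gap: 85.2
grip_force: 0.0
```

Call:
play_rows:
  motion:
    - [[0,0,0,0,0,0],[0,0,0,0,0,0],[0,0,0,0,0,0]]

```text
time: 10.2
tool_pos: [597.8, -84.9, 306.8]
tcp_rot: [-180.0, 0.0, 46.9]
ft_force: [-0.6, -0.5, 0.1]
finger_gap: 85.2
grip_force: 0.0
```

Run:
```python
from bench import sensors, optics
import cv2,pickle
s=sensors.sense(); d=optics.snapshot("wrist")
pickle.dump((s,d),open("w4.pkl","wb"))
print(s["tool_pos"],s["tcp_rot"],s["joint_pos"])
cv2.imwrite("pics/w4.png",cv2.resize(d["pixels"][:,:,::-1],(800,600),interpolation=cv2.INTER_CUBIC))
```

```text
[597.7787197  -84.93380556 306.77700853] [-1.79979333e+02  3.18799664e-02  4.68523838e+01] [-1.29406453e+01  7.02833778e+00  7.79424268e+01 -1.72203026e-02
  9.50631353e+01  3.02054620e+01]
```

View pics/w4.png

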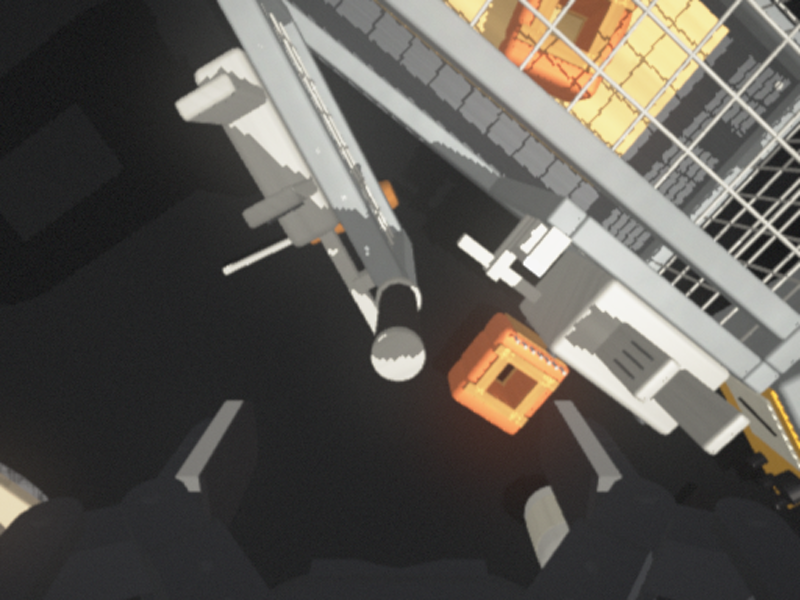

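Post top at (398,354), centred between the fingers, within 2 mm. Descend, grip.

Call:
play_rows:
  motion:
    - [[0.1,0,1,0,0,0],[0.2,0,3.5,0,0,0],[0.2,0,6,0,0,0],[0.2,0,8,0,0,0],[0.2,0,8.7,0,0,0]]

```text
time: 10.75
tool_pos: [597.4, -82.8, 216.2]
tcp_rot: [-179.7, 0.2, 46.9]
ft_force: [-0.8, 0.7, 0.8]
finger_gap: 85.3
grip_force: 0.0
```

Call:
play_rows:
  motion:
    - [[0,0,0,0,0,0],[0,0,0,0,0,0],[0,0,0,0,0,0],[0,0,0,0,0,0],[0,0,0,0,0,0]]
  jaw: 0
  squeeze: 60

```text
time: 11.25
tool_pos: [599.7, -82.8, 221.7]
tcp_rot: [179.9, -0.1, 47.0]
ft_force: [-0.8, -0.5, 1.8]
finger_gap: 18.6
grip_force: 58.4
```

Call:
play_rows:
  motion:
    - [[0,0,0,0,0,0],[0,0,0,0,0,0],[0,0,0,0,0,0]]

```text
time: 11.55
tool_pos: [599.7, -82.9, 221.6]
tcp_rot: [179.9, -0.1, 47.0]
ft_force: [0.4, 0.1, 5.8]
finger_gap: 18.8
grip_force: 58.5
```

Call:
play_rows:
  motion:
    - [[-0.45,-0.9,0,0,0,2.9],[-0.85,-1.81,0,0,0,5.7],[-1.2,-2.75,0,0,0,8.6],[-1.51,-3.7,0,0,0,11.5],[-1.76,-4.66,0,0,0,14.3]]

```text
time: 12.05
tool_pos: [553.5, -63.7, 221.6]
tcp_rot: [179.9, -0.1, 32.6]
ft_force: [4.4, 0.0, 4.0]
finger_gap: 18.6
grip_force: 58.7
```

Call:
play_rows:
  motion:
    - [[-0.45,-0.9,0,0,0,2.9],[-0.85,-1.81,0,0,0,5.7],[-1.2,-2.75,0,0,0,8.6],[-1.51,-3.7,0,0,0,11.5],[-1.76,-4.66,0,0,0,14.3]]

```text
time: 12.55
tool_pos: [513.8, -33.7, 221.6]
tcp_rot: [179.9, -0.2, 18.3]
ft_force: [4.0, 1.6, 3.8]
finger_gap: 19.0
grip_force: 59.4
```

Forces are low and the detent is passed; continuing.

Call:
play_rows:
  motion:
    - [[-0.45,-0.9,0,0,0,2.9],[-0.85,-1.81,0,0,0,5.7],[-1.2,-2.75,0,0,0,8.6],[-1.51,-3.7,0,0,0,11.5],[-1.76,-4.66,0,0,0,14.3]]

```text
time: 13.05
tool_pos: [482.9, 5.1, 221.6]
tcp_rot: [180.0, -0.3, 4.0]
ft_force: [6.6, 1.7, 2.3]
finger_gap: 18.8
grip_force: 59.2
```

Call:
play_rows:
  motion:
    - [[-0.45,-0.9,0,0,0,2.9],[-0.85,-1.81,0,0,0,5.7],[-1.2,-2.75,0,0,0,8.6],[-1.51,-3.7,0,0,0,11.5],[-1.76,-4.66,0,0,0,14.3]]

```text
time: 13.55
tool_pos: [462.4, 50.2, 221.6]
tcp_rot: [-179.9, -0.3, -10.3]
ft_force: [10.2, 0.8, 0.5]
finger_gap: 18.7
grip_force: 59.0
```

Call:
play_rows:
  motion:
    - [[-0.45,-0.9,0,0,0,2.9],[-0.85,-1.81,0,0,0,5.7],[-1.2,-2.75,0,0,0,8.6],[-1.4,-3.4,0,0,0,10.5],[-1.4,-3.4,0,0,0,10.5]]

```text
time: 14.05
tool_pos: [454.9, 86.1, 221.6]
tcp_rot: [-179.9, -0.3, -20.8]
ft_force: [9.1, -2.5, 1.5]
finger_gap: 18.7
grip_force: 59.1
```

Call:
play_rows:
  motion:
    - [[0,0,0,0,0,0],[0,0,0,0,0,0],[0,0,0,0,0,0]]

```text
time: 14.35
tool_pos: [455.0, 85.5, 221.6]
tcp_rot: [-179.9, -0.3, -20.7]
ft_force: [8.1, -1.0, 0.7]
finger_gap: 18.6
grip_force: 59.2
```

Run:
```python
from bench import sensors, optics
import cv2,numpy as np
s=sensors.sense(); d=optics.snapshot("scene")
P=s["tool_pos"];H=np.array([650.5,108.6]); a=np.deg2rad(10.2);c,q=np.cos(a),np.sin(a)
l=np.array([[c,q],[-q,c]])@(P[:2]-H);print(P,s["joint_pos"],s["ft_force"],"r,th",np.hypot(*l),np.arctan2(-l[0],-l[1]))
cv2.imwrite("pics/s5.png",cv2.resize(d["pixels"][:,:,::-1],(800,600),interpolation=cv2.INTER_CUBIC))
```

```text
[454.95927999  85.49242555 221.62337292] [ 4.32500326e+00 -1.43470040e+01  1.07221099e+02 -4.10993156e-02
  8.68186057e+01  1.15053341e+02] [ 8.07696087 -0.96149972  0.74939344] r,th 196.90132853685034 1.6311927343791819
```

View pics/s5.png

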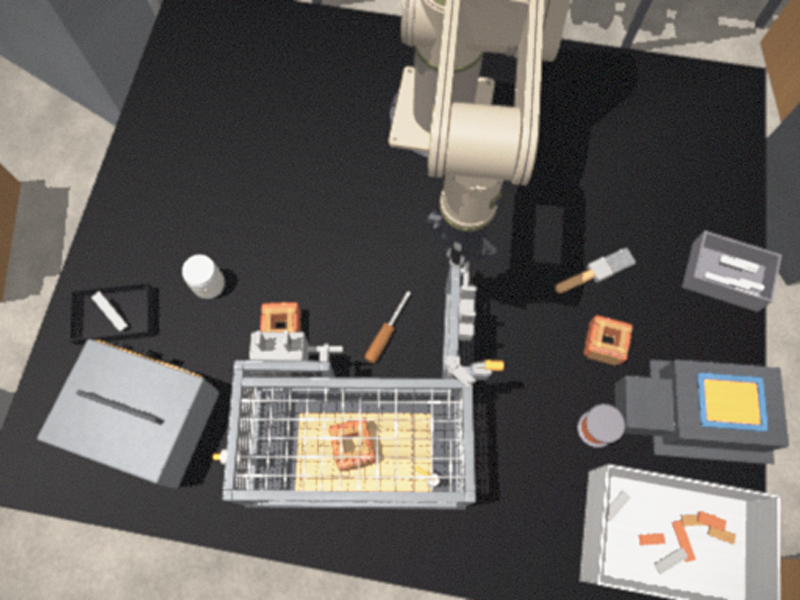

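The gate stands out square to the front (stile at (455,265)), held by the gripper at about 1.63 rad. Nothing else has moved.

```bash
python3 -c "
from bench import job
print(job.hand_in())"
```

```text
the job is handed in; nothing more can be done
None
```

The gate was eased out onto the safety catch's bolt, freed by squeezing the safety catch, and swung past its detent. The arm is holding it at about 1.63 rad, just beyond square, and the job was handed in at about 14.4 s with the coils and everything else unmoved in the last picture; no verdict came back.

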